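Rehang the work lamp and hang up the parts caddy on a crowded repair bench

TASK

Someone left the work lamp on the red hook, which is the parts caddy's place: first move the lamp over and hang it by its handle on the blue hook, then hang the red parts caddy by its handle on the red hook. Each handle must sit in the valley behind both upturned prong tips, with the thing hanging straight and still, let go of. Leave everything else on the bench where it is.

Things in the scene. Friction and masses are not known exactly. Their poses are not given: they have to be found in the camera images.
- red_stand: Red hook stand fixed to the bench, left or right side: red base plate 130 (x) by 140 (y) by 12 mm, steel post 22 mm thick, and at its top a red double-prong hook opening upward, pointing to the body's -x. Nothing above 270 mm. Origin: centre of the base's underside, on the post axis.
- blue_stand: Blue hook stand fixed to the bench on the other side; same shape, sizes and frame as the red stand, but with blue base, crossbar and prongs.
- red_stand_seat (a point): Where the middle of a hung handle bar's axis lies on the red hook: x -72, y 0, z 250 mm in the stand's frame. Prongs 8 mm thick at y +34 and -34 (60 mm clear between); centrelines run from a crossbar on the post (x 0, z 255) gently down to a valley (x -75, z 240), then steeply up to the tips (x -103, z 266; tops at z 270).
- blue_stand_seat (a point): The same point on the blue hook, which has the same prongs.
- lamp: Yellow and black LED work lamp, about 0.4 kg, hanging on the red hook at the start. Body 65 (x) by 122 (y) by 75 (z) mm; above it a rigid black arch handle with a round bar, 10 mm thick, along y, axis 145 mm above the underside, legs at y +55 and -55. Opening under the bar 65 high, 100 wide. Origin: centre of the underside, z up. Front and back alike.
- lamp_bar (a point): Middle of the lamp's handle bar, on its axis (145 mm above the lamp's origin); the bar runs along the lamp's y.
- caddy: Red steel parts caddy (open box with four capped tubes), about 0.35 kg, upright on the bench. Box 76 (x) by 122 (y) by 66 (z) mm; rigid steel arch handle with a round bar, 10 mm thick, along y, axis 145 mm above the underside, legs at y +55 and -55. Opening under the bar 74 high, 100 wide. Origin: centre of the underside, z up. Front and back alike.
- caddy_bar (a point): Middle of the caddy's handle bar, on its axis (145 mm above the caddy's origin); the bar runs along the caddy's y.
- bottle: Bystander: white bottle with red cap, 62 mm diameter, 190 mm tall. Origin: centre of its underside.
- dish: Bystander: round red screw dish, 94 mm diameter, 24 mm high. Origin: centre of its underside.
- fan: Bystander: square black cooling fan lying flat, 80 by 80 by 25 mm. Origin: centre of its underside.
- drill: Bystander: green cordless drill standing on its battery at the back, 110 by 75 mm foot, 186 mm tall; chuck points along its -x, 110 mm from the origin. Origin: centre of its underside.
- mug: Bystander: white mug, 80 mm diameter, 92 mm tall, handle to its +y (reaches about 75 mm). Origin: centre of its underside.
- battery: Bystander: black and red tool battery, 110 (x) by 70 (y) by 66 mm high. Origin: centre of its underside.
- screwdriver: Bystander: green screwdriver lying on the bench, 150 mm long along its x, about 30 mm high. Origin: middle of its length on the bench.
- wrench: Bystander: steel wrench lying flat on the bench, 150 mm long along its x. Origin: middle of its length on the bench.
Things that resemble listed ones, but are neither listed nor needed, are in the scene too. Leave any orange or turquoise look-alike of the lamp alone.

How it is judged:
On the way, in this order (a step that is already met when the one before it is completed fails the run):
1. the lamp hangs by its handle on the blue hook, let go of (distance between lamp_bar and blue_stand_seat below 0.03 m and angle between lamp's own z axis and vertical below 0.2 rad and contact force between lamp and blue_stand above 0.5 N and contact force between lamp and the fingers below 0.3 N), for 0.2 s.
2. the caddy hangs by its handle on the red hook, let go of (distance between caddy_bar and red_stand_seat below 0.03 m and angle between caddy's own z axis and vertical below 0.2 rad and contact force between caddy and red_stand above 0.5 N and contact force between caddy and the fingers below 0.3 N), for 0.2 s.
At the end, for the whole second after the job is handed in: The lamp hangs on the blue stand and the caddy on the red stand: the middle of each handle bar within 30 mm of that stand's seat point, each upright within 0.2 rad, carried by its stand (over 0.5 N), not touched by the fingers, and at rest (under 0.03 m/s and 0.4 rad/s) (all of step 1 and all of step 2 and linear speed of each of lamp, caddy below 0.03 m/s and angular speed of each of lamp, caddy below 0.4 rad/s).
It fails at once if a bystander (bottle, dish, fan, drill, mug, battery, screwdriver or wrench) is moved by more than 30 mm (distance of any of bottle, dish, fan, drill, mug, battery, screwdriver, wrench from where it was at the start of the episode above 0.03 m).
It also fails if it takes over 72 s, if anything falls off the work surface, if the arm or the gripper's body presses on something with over 40 N, if the wrist force passes 120 N, or if a joint passes its speed limit or range.

ROBOT

A 6-joint arm with a two-finger parallel gripper is mounted at the origin on the work surface. World frame = base frame: x ahead of the robot, y to its left, z up, the work surface at z = 0. Lengths are in m, angles in rad, forces in N, time in s.
With the tool pointing down it reaches from about 0.375 to 0.9 m from the base axis. Payload 3.1 kg.
Tool frame: the origin (TCP) lies midway between the tips of the shut fingers; the grasp point (between the pads) lies ctrl.pinch_z behind it (ctrl.pinch_z is the distance from the TCP to the grasp point, in m); y points along the fingers, x is the direction in which the jaws open and shut, and the axes are right-handed (so a half turn about y gives the same grasp; the last joint's range is limited). The gripper opens to 85 mm and grips with 20 to 120 N. Pads are 22 mm wide; open, the fingers measure 114 mm over their backs; the gripper's body (76 mm by 85 mm) begins 54 mm behind the grasp point. The pads swing forward as they close: fully open they stand 13 mm farther back than shut.
Start: joints at [0.96, 0.527, 1.433, -0, 1.181, -0.178], TCP at [0.262, 0.567, 0.231] pointing down, gripper open.
Joint ranges: [-3.08, 3.08], [-0.75, 2.2], [0.22, 2.44], [-1.43, 4.57], [0, 2.65], [-2.85, 2.85]. Speed limits (rad/s): [2.79, 2.79, 3.14, 3.14, 3.14, 3.14].

INTERFACE

Orientations are given as a unit quaternion [x, y, z, w].
In Python, from bench import ctrl, vision, order gives the robot as it stands.
- The arm moves only by the shell command python3 -m creep 'ROWS' [FORCE]. ROWS is JSON, a list of rows, each an object with "xyz": the shift along the tool's x, y, z in cm, a list of three; "spin": the turn about the tool's y in rad; "gripper": the opening, from -1 (shut) to 1 (fully open). A call has 1 to 20 rows; each row shifts and turns the commanded pose from where the row before left it, along the tool's axes as they then stand; what a row does not reach is not made up. A row lasts 1/12 s, in which the tool goes at most 41.7 mm and 7.16 degrees, less where a joint would pass 70% of its speed; a pose out of reach is approached as far as the arm can. A call with a gripper value outside its range is refused whole. The fingers move at their own pace and stop on an object; FORCE is the grip in N (left out, the last holds). Time passes only in rows, so rows that do not move let the fingers close. It gives the time, the measured TCP pose, the force and the opening at its end, in the units of the state.
- ctrl.get_state(): the state, without advancing time (a new reading comes with each control period).
- vision.get_image(name): name is "scene" or "top" or "wrist"; returns the picture (384x512x3 uint8, red, green, blue); there is no depth.
- vision.get_calibration(name): a dict with "mtx" (3x3 intrinsics, pixels), "xyz" and "attitude" of the camera in the world. Camera axes: x right, y down, z forward; pixel columns grow to the right and rows downward; lengths in m; the calibration is good to about 2 mm. A picture is of the moment at which its call begins: read the wrist's pose just before it. get_calibration takes no time and is no camera call; for the wrist camera it gives the pose at the moment of the call.
- order.hand_in(): hands the job in, once; it reports no verdict.
The state is a dict: "time": time; "joint_pos": joint angles; "joint_vel": joint speeds; "joint_efforts": joint torques, N m; "eef_pos": TCP position; "tcp_rot": TCP orientation; "ft_force": force on the tool from outside, world axes, zero at the start; "moment": the same for the moment, N m; "opening": opening from 0.0 (shut) to 1.0 (fully open).
Only numpy, scipy, OpenCV 4.12 (cv2) and the standard library are available. Lean on these libraries where they do the work, as an engineer would, in place of code of your own. Each camera call takes 0.05 s, during which the arm holds its last target.

## Working session

There is one attempt and no reset: what is moved stays moved. The work goes in short steps, Python scripts to look and compute and a shell command to move; the robot and the scene stay as the last step left them, time stands still between calls to the robot, and variables do not carry over. Pictures are saved under pics/ and viewed, and the job is handed in when it is done.

```bash
ls; mkdir -p pics; python3 - <<'E'
from bench import ctrl, vision, order
import cv2
s=ctrl.get_state()
print({k:(v if not hasattr(v,'__len__') else [round(float(x),4) for x in v]) for k,v in s.items()}, ctrl.pinch_z)
for n in ("scene","top"):
    c=vision.get_calibration(n);print(n,c)
    im=vision.get_image(n)
    cv2.imwrite(f"pics/{n}0.png",cv2.resize(im[:,:,::-1],(800,600),interpolation=cv2.INTER_CUBIC))
E
```

```text
pics
{'time': 0.0, 'joint_pos': [0.9595, 0.5285, 1.4339, 0.0, 1.1815, -0.1785], 'joint_vel': [-0.0003, -0.0003, 0.0015, 0.0002, 0.0007, -0.0002], 'joint_efforts': [0.0013, -44.2352, -17.8029, -0.0, 0.0083, 0.0], 'eef_pos': [0.2617, 0.5668, 0.2303], 'tcp_rot': [0.596, 0.3803, -0.3817, -0.5954], 'ft_force': [-0.1035, 0.5342, -0.4136], 'moment': [-0.0004, -0.0408, 0.0324], 'opening': 1.002222131705211} 0.0187
scene {'mtx': array([[386.79358636,   0.        , 253.54595965],
       [  0.        , 386.79358636, 195.63295944],
       [  0.        ,   0.        ,   1.        ]]), 'xyz': array([ 0.93767401, -0.42160019,  0.97815451]), 'attitude': array([ 0.88740312,  0.3324434 , -0.11937709, -0.29621984])}
top {'mtx': array([[491.78676504,   0.        , 256.14898633],
       [  0.        , 491.78676504, 185.95352664],
       [  0.        ,   0.        ,   1.        ]]), 'xyz': array([0.41298191, 0.02917926, 1.664207  ]), 'attitude': array([-0.70213864,  0.71149229, -0.01411489,  0.02410012])}
```

View pics/scene0.png

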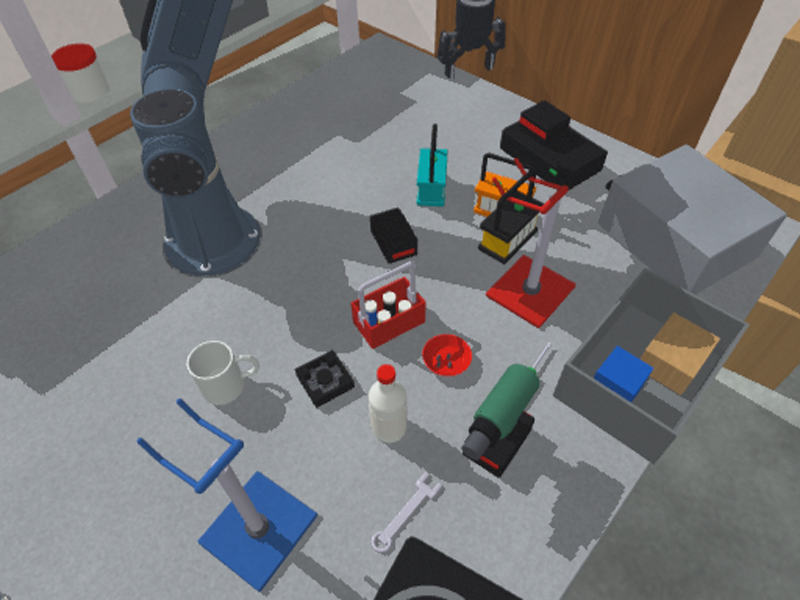

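View pics/top0.png

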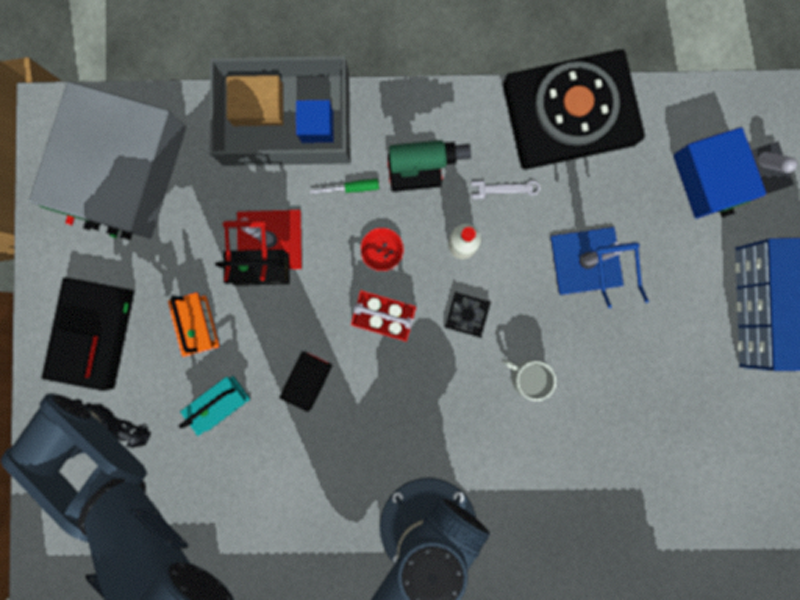

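The top view shows the red stand with the lamp at about (260,250), the blue stand at about (590,262) and the caddy at about (384,315). The orange and turquoise look-alikes are at (195,322) and (215,405). I'll zoom in to measure.

```bash
python3 - <<'E'
import cv2
im=cv2.imread("pics/top0.png") 
from bench import vision
a=vision.get_image("top")[:,:,::-1]
cv2.imwrite("pics/top_raw.png",a)
cv2.imwrite("pics/scene_raw.png",vision.get_image("scene")[:,:,::-1])
def crop(x0,y0,w,h,k,n):
    c=cv2.resize(a[y0:y0+h,x0:x0+w],None,fx=k,fy=k,interpolation=cv2.INTER_CUBIC)
    for i in range(0,w,10):
        cv2.putText(c,str(x0+i),(i*k,8),0,0.3,(0,255,255),1); cv2.line(c,(i*k,10),(i*k,14),(0,255,255),1)
    for i in range(0,h,10):
        cv2.putText(c,str(y0+i),(0,i*k+4),0,0.3,(0,255,255),1)
    cv2.imwrite(n,c)
crop(130,125,145,100,5,"pics/c1.png")
crop(340,135,90,70,8,"pics/c2.png")
E
```

```text
(no output)
```

View pics/c1.png

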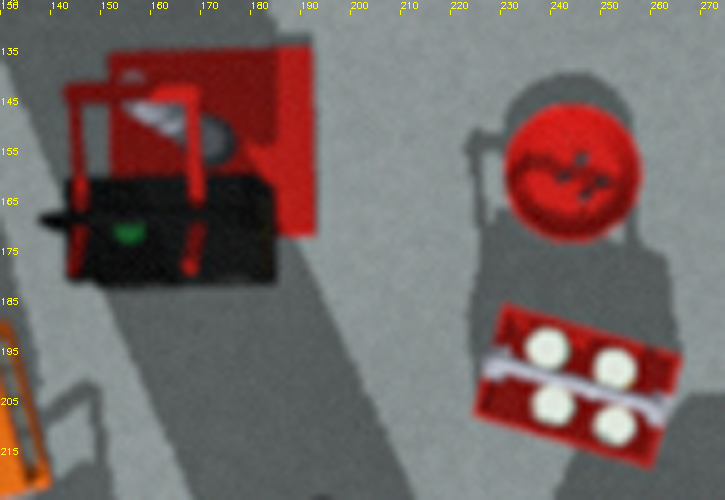

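View pics/c2.png

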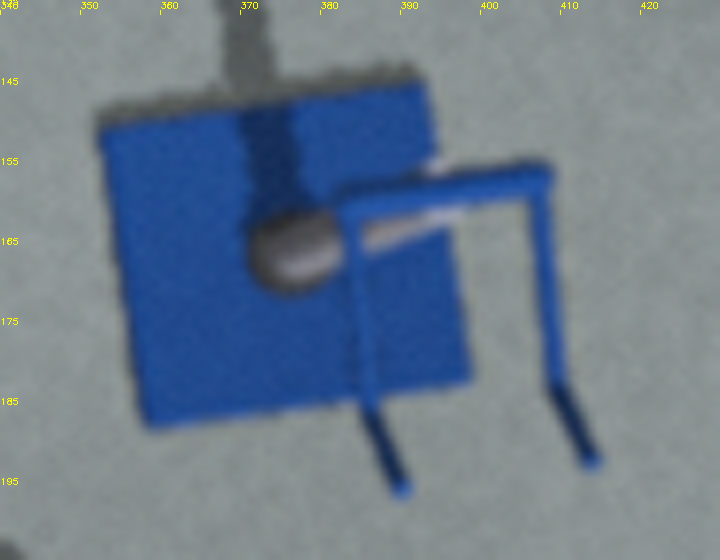

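```bash
cat > h.py <<'E'
import numpy as np
from scipy.spatial.transform import Rotation as R
from scipy.optimize import least_squares
from bench import ctrl, vision, order
def proj(n,P,c=None):
    c=c or vision.get_calibration(n)
    p=(np.atleast_2d(P)-c["xyz"])@R.from_quat(c["attitude"]).as_matrix()
    q=p@c["mtx"].T
    return q[:,:2]/q[:,2:]
def unproj(n,uv,z,c=None):
    c=c or vision.get_calibration(n)
    d=np.linalg.inv(c["mtx"])@[uv[0],uv[1],1]; d=R.from_quat(c["attitude"]).as_matrix()@d
    return c["xyz"]+d*(z-c["xyz"][2])/d[2]
def tf(p,L,z0=0):
    return R.from_euler('z',p[2]).apply(L)+[p[0],p[1],z0]
def fit(obs,L,p0,z0=0):
    # obs: list of (cam, uv)
    L=np.array(L)
    f=lambda p:np.concatenate([proj(n,tf(p,L[i:i+1],z0))[0]-uv for i,(n,uv) in enumerate(obs)])
    r=least_squares(f,p0,loss='soft_l1'); return r.x,f(r.x).reshape(-1,2)
E
python3 - <<'E'
from h import *
np.set_printoptions(precision=4,suppress=True)
L=[(.065,.07,.012),(.065,-.07,.012),(-.065,-.07,.012),(-.065,.07,.012),(0,.034,.255),(0,-.034,.255),(-.103,.034,.266),(-.103,-.034,.266)]
t=lambda *a:[("top",np.array(x)) for x in a]
b,e=fit(t((352.5,150.5),(393,145.5),(398.5,182.5),(358.5,188),(384,160),(407.5,157.5),(390,196.3),(414,193)),L,[.5,-.3,0]);print("blue",b,e)
Lr=L[:3]+L[4:]
r,e=fit(t((151.6,136),(192.6,134.2),(193.2,172),(144,143.6),(168.4,143.6),(145,179),(168,179)),Lr,[.5,.3,0]);print("red",r,e)
c,e=fit(t((228.6,198),(262,207),(231.6,185.6),(266.4,196),(260.4,218.6),(224.8,207.8)),[(0,.055,.145),(0,-.055,.145),(.038,.061,.066),(.038,-.061,.066),(-.038,-.061,.066),(-.038,.061,.066)],[.4,0,0]);print("caddy",c,e)
for n,p in(("b",b),("r",r)):
    s=tf(p,[(-.072,0,.25),(-.072,.055,.25),(-.072,-.055,.25)]);print(n,s,proj("top",s),proj("scene",s))
    print(proj("scene",tf(p,L)))
print("cad bar",tf(c,[(0,0,.145),(0,.055,.145),(0,-.055,.145)]),proj("scene",tf(c,[(0,.055,.145),(0,-.055,.145)])))
s=ctrl.get_state();print(R.from_quat(s["tcp_rot"]).as_matrix(),s["time"])
import cv2
a=cv2.imread("pics/scene_raw.png")
cv2.imwrite("pics/s1.png",cv2.resize(a[90:220,200:400],(800,520),interpolation=cv2.INTER_CUBIC))
E
```

```text
blue [ 0.5617 -0.3516  0.1215] [[ 0.0265 -0.006 ]
 [ 0.7928 -0.6228]
 [ 1.0896  0.574 ]
 [-0.3604  0.6923]
 [-0.3754  0.4665]
 [-0.3236 -0.2342]
 [-0.0352 -0.3784]
 [-0.199  -0.3053]]
red [0.6155 0.3348 0.0142] [[-0.335  -0.6835]
 [-0.1772 -0.0855]
 [-0.0075  0.3283]
 [ 0.9134  0.4911]
 [-0.0451 -0.1882]
 [-0.48    0.3498]
 [ 0.2378 -0.3153]]
caddy [ 0.447   0.0851 -0.2982] [[-0.615  -1.2695]
 [ 0.1208 -0.2543]
 [-0.3257  0.1976]
 [ 0.8343  0.3215]
 [ 0.262   0.2064]
 [-0.1649  0.4088]]
b [[ 0.4902 -0.3603  0.25  ]
 [ 0.4835 -0.3057  0.25  ]
 [ 0.4969 -0.4149  0.25  ]] [[398.6865 183.8125]
 [379.6552 186.3919]
 [417.7284 181.2317]] [[114.2566 279.4969]
 [133.5852 259.4785]
 [ 93.5549 300.9373]]
[[202.1427 327.6301]
 [164.0748 377.7596]
 [124.395  345.3237]
 [163.4478 299.6723]
 [151.0843 283.9927]
 [126.4958 311.3789]
 [113.6622 255.8829]
 [ 88.324  281.073 ]]
r [[0.5435 0.3338 0.25  ]
 [0.5427 0.3888 0.25  ]
 [0.5443 0.2788 0.25  ]] [[157.4036 168.7096]
 [138.4671 169.2458]
 [176.3591 168.1729]] [[330.3987 116.7103]
 [341.2052 106.7077]
 [319.082  127.1853]]
[[367.764  180.4823]
 [344.0727 207.6847]
 [309.2455 186.3459]
 [333.6813 161.2835]
 [359.6622 120.1352]
 [346.2255 133.4835]
 [328.7381 101.4248]
 [314.82   113.8208]]
cad bar [[0.447  0.0851 0.145 ]
 [0.4631 0.1377 0.145 ]
 [0.4308 0.0325 0.145 ]] [[262.5716 167.7547]
 [229.0711 183.6996]]
[[ 0.4194 -0.0007 -0.9078]
 [ 0.9078 -0.0011  0.4194]
 [-0.0013 -1.      0.0002]] 0.2
```

View pics/s1.png

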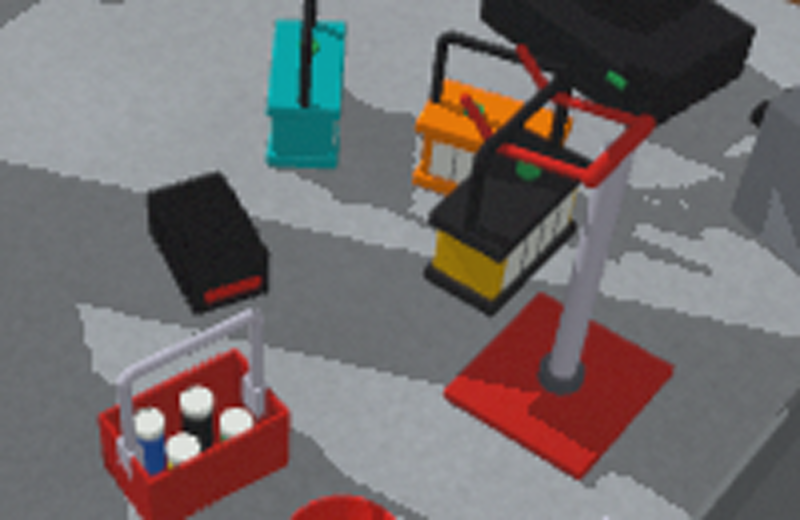

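The fits agree in both views to within about 1 px, and the lamp bar sits on the red seat. Next I raise the tool and turn the jaw axis across the lamp bar.

```bash
python3 -m creep '[{"xyz":[0,-1.2,0],"spin":0.1124,"gripper":1},{"xyz":[0,-1.2,0],"spin":0.1124,"gripper":1},{"xyz":[0,-1.2,0],"spin":0.1124,"gripper":1},{"xyz":[0,-1.2,0],"spin":0.1124,"gripper":1},{"xyz":[0,-1.2,0],"spin":0.1124,"gripper":1},{"xyz":[0,-1.2,0],"spin":0.1124,"gripper":1},{"xyz":[0,-1.2,0],"spin":0.1124,"gripper":1},{"xyz":[0,-1.2,0],"spin":0.1124,"gripper":1},{"xyz":[0,-1.2,0],"spin":0.1124,"gripper":1},{"xyz":[0,-1.2,0],"spin":0.1124,"gripper":1},{"xyz":[0,0,0],"spin":0,"gripper":1},{"xyz":[0,0,0],"spin":0,"gripper":1}]' 70
cat >> h.py <<'E'
def delta(goal,yaw=None):
    s=ctrl.get_state(); M=R.from_quat(s["tcp_rot"]).as_matrix()
    y=np.arctan2(M[1,0],M[0,0]); d=np.array(goal)-s["eef_pos"]
    print("t %.2f pos %s yaw %.4f open %.3f F %s"%(s["time"],np.round(s["eef_pos"],4),y,s["opening"],np.round(s["ft_force"],2)))
    print("tool shift cm",np.round(M.T@d*100,2),"tooly",np.round(M[:,1],3), "" if yaw is None else "spin %.4f"%(y-yaw))
E
python3 - <<'E'
from h import *
delta((.5435,.3338,.35),.0142)
E
```

```text
time: 1.2
eef_pos: [0.2622, 0.5675, 0.3516]
tcp_rot: [-0.707, -0.006, 0.006, 0.707]
ft_force: [0.7, 0.6, -1.3]
opening: 1.0
t 1.20 pos [0.2622 0.5675 0.3516] yaw 0.0169 open 1.000 F [ 0.66  0.55 -1.34]
tool shift cm [ 27.74   0.16 -23.84] tooly [ 0.001  0.001 -1.   ] spin 0.0027
```

```bash
python3 -m creep '[{"xyz":[2.3,0,-2],"spin":0.0027,"gripper":1},{"xyz":[2.3,0,-2],"spin":0,"gripper":1},{"xyz":[2.3,0,-2],"spin":0,"gripper":1},{"xyz":[2.3,0,-2],"spin":0,"gripper":1},{"xyz":[2.3,0,-2],"spin":0,"gripper":1},{"xyz":[2.3,0,-2],"spin":0,"gripper":1},{"xyz":[2.3,0,-2],"spin":0,"gripper":1},{"xyz":[2.3,0,-2],"spin":0,"gripper":1},{"xyz":[2.3,0,-2],"spin":0,"gripper":1},{"xyz":[2.3,0,-2],"spin":0,"gripper":1},{"xyz":[2.3,0,-2],"spin":0,"gripper":1},{"xyz":[2.44,0,-1.84],"spin":0,"gripper":1},{"xyz":[0,0,0],"spin":0,"gripper":1},{"xyz":[0,0,0],"spin":0,"gripper":1},{"xyz":[0,0,0],"spin":0,"gripper":1}]'
python3 - <<'E'
from h import *
import cv2
delta((.5435,.3338,.2315),.0142)
c=vision.get_calibration("wrist"); a=vision.get_image("wrist")[:,:,::-1].copy()
print(c)
P=np.array([(.5435,.3338,.25),(.5427,.3888,.25),(.5443,.2788,.25)])
print(proj("wrist",P,c))
r=[.6155,.3348,.0142];print(proj("wrist",tf(r,[(-.103,.034,.266),(-.103,-.034,.266),(0,.034,.255),(0,-.034,.255)]),c))
cv2.imwrite("pics/w1.png",cv2.resize(a,(800,600),interpolation=cv2.INTER_CUBIC))
E
```

```text
time: 2.45
eef_pos: [0.5414, 0.3321, 0.35]
tcp_rot: [0.707, 0.003, -0.005, -0.707]
ft_force: [-0.7, -0.1, -0.5]
opening: 1.0
t 2.45 pos [0.5414 0.3321 0.35  ] yaw 0.0123 open 1.000 F [-0.65 -0.09 -0.45]
tool shift cm [ 0.25 11.85  0.17] tooly [-0.003 -0.    -1.   ] spin -0.0019
{'mtx': array([[313.86562005,   0.        , 256.83872875],
       [  0.        , 313.86562005, 197.67652418],
       [  0.        ,   0.        ,   1.        ]]), 'xyz': array([0.54167922, 0.40760373, 0.49248086]), 'attitude': array([ 9.88381344e-01,  6.97867984e-03, -2.62071157e-04,  1.51833948e-01])}
[[258.63163804 194.75611872]
 [258.69620404 125.04959071]
 [258.57496886 255.93710751]]
[[216.09996167 156.42357326]
 [219.48756519 241.74324046]
 [353.54830478 153.88888781]
 [345.95882801 236.03843048]]
```

View pics/w1.png

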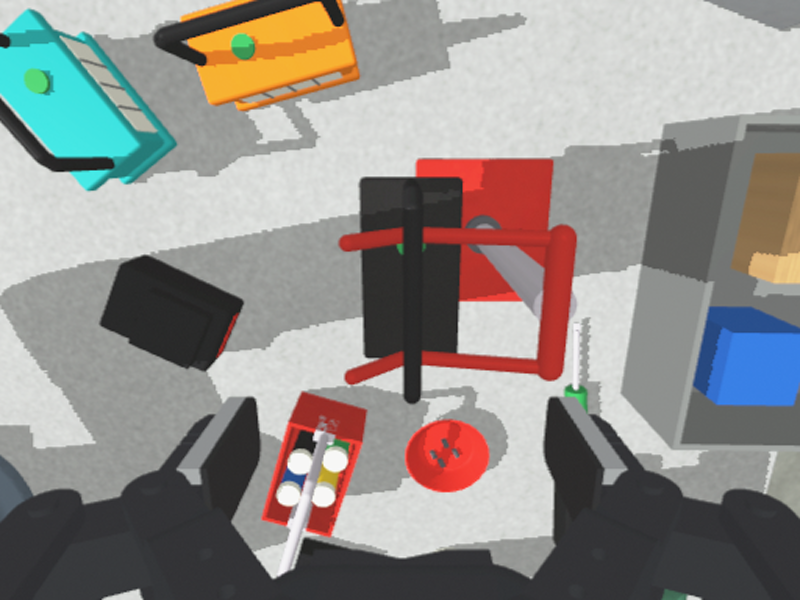

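The wrist view shows the lamp bar at x≈412 px, with the finger midline at ≈401 px. That puts the bar about 5 mm further in +x than the tool. I'll correct for it, descend and close.

```bash
python3 -m creep '[{"xyz":[0.45,0,0.15],"gripper":1,"spin":0},{"xyz":[0,1.5,0],"gripper":1,"spin":0},{"xyz":[0,1.5,0],"gripper":1,"spin":0},{"xyz":[0,1.5,0],"gripper":1,"spin":0},{"xyz":[0,1.5,0],"gripper":1,"spin":0},{"xyz":[0,1.5,0],"gripper":1,"spin":0},{"xyz":[0,1.5,0],"gripper":1,"spin":0},{"xyz":[0,1.5,0],"gripper":1,"spin":0},{"xyz":[0,1.35,0],"gripper":1,"spin":0},{"xyz":[0,0,0],"gripper":1,"spin":0},{"xyz":[0,0,0],"gripper":1,"spin":0},{"xyz":[0,0,0],"gripper":1,"spin":0}]'
python3 - <<'E'
from h import *
import cv2
delta((.546,.3338,.2315),.0142)
a=vision.get_image("wrist")[:,:,::-1].copy()
cv2.imwrite("pics/w2.png",cv2.resize(a,(800,600),interpolation=cv2.INTER_CUBIC))
E
```

```text
time: 3.5
eef_pos: [0.5469, 0.3346, 0.2338]
tcp_rot: [-0.707, -0.005, 0.004, 0.707]
ft_force: [0.3, -0.7, -1.0]
opening: 0.998
t 3.50 pos [0.5469 0.3346 0.2338] yaw 0.0126 open 0.998 F [ 0.32 -0.72 -0.99]
tool shift cm [-0.09  0.23 -0.08] tooly [ 0.002  0.001 -1.   ] spin -0.0016
```

View pics/w2.png

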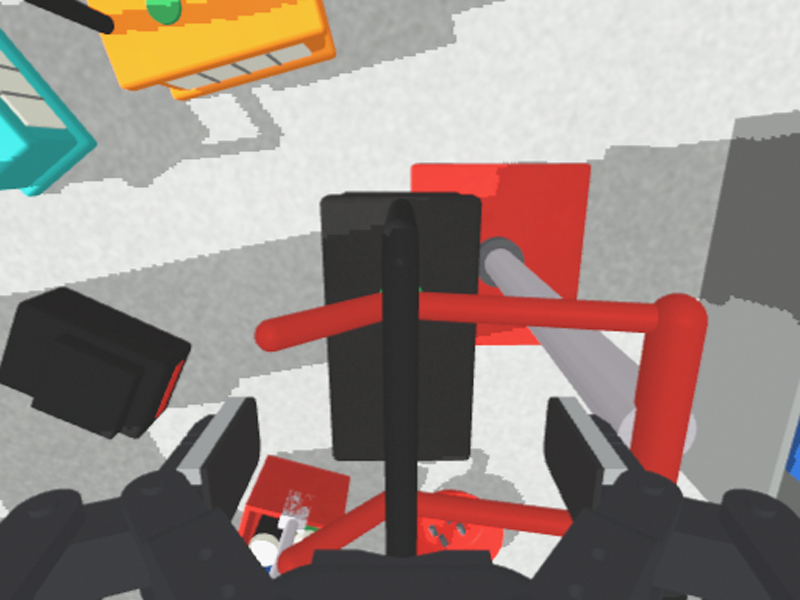

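The bar is now centred between the pads (x≈401). I'll close.

```bash
python3 -m creep '[{"xyz":[0,0.2,0],"gripper":-1,"spin":0},{"xyz":[0,0,0],"gripper":-1,"spin":0},{"xyz":[0,0,0],"gripper":-1,"spin":0},{"xyz":[0,0,0],"gripper":-1,"spin":0},{"xyz":[0,0,0],"gripper":-1,"spin":0},{"xyz":[0,0,0],"gripper":-1,"spin":0},{"xyz":[0,0,0],"gripper":-1,"spin":0},{"xyz":[0,0,0],"gripper":-1,"spin":0},{"xyz":[0,0,0],"gripper":-1,"spin":0},{"xyz":[0,0,0],"gripper":-1,"spin":0}]' 70
python3 - <<'E'
from h import *
delta((.546,.3338,.2315),.0142)
E
```

```text
time: 4.38
eef_pos: [0.5472, 0.3337, 0.2312]
tcp_rot: [-0.707, -0.004, 0.004, 0.707]
ft_force: [0.9, -0.8, 2.2]
opening: 0.09
t 4.38 pos [0.5472 0.3337 0.2312] yaw 0.0113 open 0.090 F [ 0.91 -0.85  2.15]
tool shift cm [-0.12 -0.03  0.01] tooly [ 0.001  0.    -1.   ] spin -0.0029
```

```bash
python3 -m creep '[{"xyz":[0,-0.5,0],"gripper":-1,"spin":0},{"xyz":[0,-0.8,0],"gripper":-1,"spin":0},{"xyz":[0,-0.8,0],"gripper":-1,"spin":0},{"xyz":[0,-0.8,0],"gripper":-1,"spin":0},{"xyz":[0,-0.8,0],"gripper":-1,"spin":0},{"xyz":[0,-0.5,0],"gripper":-1,"spin":0},{"xyz":[0,0,0],"gripper":-1,"spin":0},{"xyz":[0,0,0],"gripper":-1,"spin":0},{"xyz":[0,0,0],"gripper":-1,"spin":0}]'
python3 - <<'E'
from h import *
import cv2
delta((.45,.3333,.274),.0142)
a=vision.get_image("scene")[:,:,::-1].copy()
cv2.imwrite("pics/s2.png",cv2.resize(a[60:240,190:430],(800,600),interpolation=cv2.INTER_CUBIC))
E
```

```text
time: 5.13
eef_pos: [0.5463, 0.3336, 0.2725]
tcp_rot: [0.707, 0.004, -0.004, -0.707]
ft_force: [-0.7, -0.1, -6.5]
opening: 0.088
t 5.13 pos [0.5463 0.3336 0.2725] yaw 0.0113 open 0.088 F [-0.66 -0.11 -6.54]
tool shift cm [-9.63 -0.14  0.08] tooly [-0.001 -0.    -1.   ] spin -0.0029
```

View pics/s2.png

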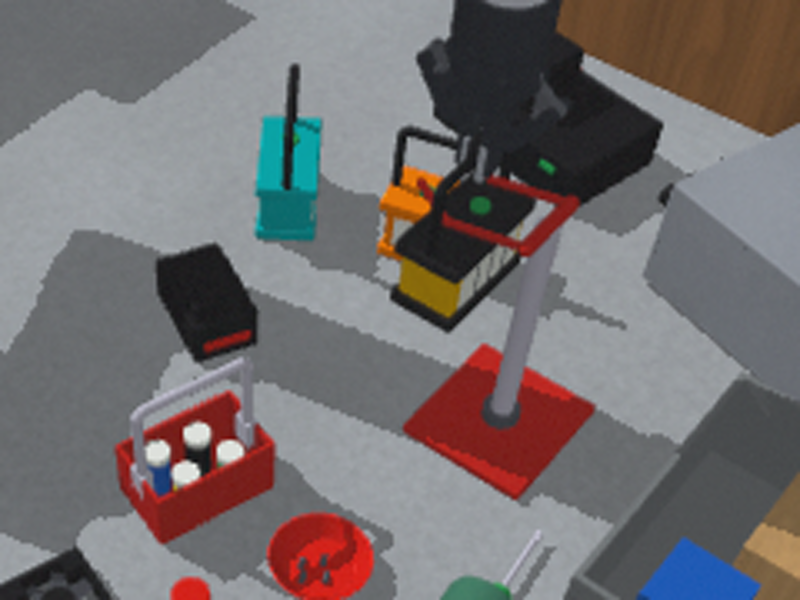

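The lamp is gripped and lifted; its weight shows in the wrist force. I'll withdraw in -x, then raise.

```bash
python3 -m creep '[{"xyz":[-0.6,0,0],"gripper":-1,"spin":0},{"xyz":[-1,0,0],"gripper":-1,"spin":0},{"xyz":[-1.2,0,0],"gripper":-1,"spin":0},{"xyz":[-1.2,0,0],"gripper":-1,"spin":0},{"xyz":[-1.2,0,0],"gripper":-1,"spin":0},{"xyz":[-1.2,0,0],"gripper":-1,"spin":0},{"xyz":[-1.2,0,0],"gripper":-1,"spin":0},{"xyz":[-1.2,0,0],"gripper":-1,"spin":0},{"xyz":[-0.8,-0.8,0],"gripper":-1,"spin":0},{"xyz":[0,-1,0],"gripper":-1,"spin":0},{"xyz":[0,-1,0],"gripper":-1,"spin":0},{"xyz":[0,-1,0],"gripper":-1,"spin":0},{"xyz":[0,-1,0],"gripper":-1,"spin":0},{"xyz":[0,-0.7,0],"gripper":-1,"spin":0},{"xyz":[0,0,0],"gripper":-1,"spin":0},{"xyz":[0,0,0],"gripper":-1,"spin":0}]'
python3 - <<'E'
from h import *
delta((.405,-.37,.327),.1215)
E
```

```text
time: 6.52
eef_pos: [0.4512, 0.3327, 0.3284]
tcp_rot: [-0.707, -0.004, 0.003, 0.707]
ft_force: [-0.6, 0.1, -6.8]
opening: 0.09
t 6.52 pos [0.4512 0.3327 0.3284] yaw 0.0109 open 0.090 F [-0.6   0.11 -6.81]
tool shift cm [ -5.39   0.09 -70.21] tooly [ 0.001  0.001 -1.   ] spin -0.1106
```

```bash
python3 -m creep '[{"xyz":[0,0,-0.6],"gripper":-1,"spin":0},{"xyz":[-0.15,0,-1.2],"gripper":-1,"spin":0},{"xyz":[-0.15,0,-1.8],"gripper":-1,"spin":0},{"xyz":[-0.15,0,-2.2],"gripper":-1,"spin":0},{"xyz":[-0.15,0,-2.2],"gripper":-1,"spin":0},{"xyz":[-0.15,0,-2.2],"gripper":-1,"spin":0},{"xyz":[-0.15,0,-2.2],"gripper":-1,"spin":0},{"xyz":[-0.15,0,-2.2],"gripper":-1,"spin":0},{"xyz":[-0.15,0,-2.2],"gripper":-1,"spin":0},{"xyz":[-0.15,0,-2.2],"gripper":-1,"spin":0},{"xyz":[-0.15,0,-2.2],"gripper":-1,"spin":0},{"xyz":[-0.15,0,-2.2],"gripper":-1,"spin":0},{"xyz":[-0.15,0,-2.2],"gripper":-1,"spin":0},{"xyz":[-0.15,0,-2.2],"gripper":-1,"spin":0},{"xyz":[-0.15,0,-2.2],"gripper":-1,"spin":0},{"xyz":[-0.15,0,-2.2],"gripper":-1,"spin":0},{"xyz":[-0.15,0,-2.2],"gripper":-1,"spin":0},{"xyz":[-0.15,0,-2.2],"gripper":-1,"spin":0},{"xyz":[-0.15,0,-2.2],"gripper":-1,"spin":0},{"xyz":[-0.15,0,-2.2],"gripper":-1,"spin":0}]'
python3 -m creep '[{"xyz":[-0.15,0,-2.2],"gripper":-1,"spin":0},{"xyz":[-0.15,0,-2.2],"gripper":-1,"spin":0},{"xyz":[-0.15,0,-2.2],"gripper":-1,"spin":0},{"xyz":[-0.15,0,-2.2],"gripper":-1,"spin":0},{"xyz":[-0.15,0,-2.2],"gripper":-1,"spin":0},{"xyz":[-0.15,0,-2.2],"gripper":-1,"spin":0},{"xyz":[-0.15,0,-2.2],"gripper":-1,"spin":0},{"xyz":[-0.15,0,-2.2],"gripper":-1,"spin":0},{"xyz":[-0.15,0,-2.2],"gripper":-1,"spin":0},{"xyz":[-0.15,0,-2.2],"gripper":-1,"spin":0},{"xyz":[-0.15,0,-2.0],"gripper":-1,"spin":0},{"xyz":[-0.15,0,-1.7],"gripper":-1,"spin":0},{"xyz":[-0.15,0,-1.2],"gripper":-1,"spin":-0.02},{"xyz":[0,0,-0.6],"gripper":-1,"spin":-0.03},{"xyz":[0,0,0],"gripper":-1,"spin":-0.03},{"xyz":[0,0,0],"gripper":-1,"spin":-0.03},{"xyz":[0,0,0],"gripper":-1,"spin":0},{"xyz":[0,0,0],"gripper":-1,"spin":0},{"xyz":[0,0,0],"gripper":-1,"spin":0}]'
python3 - <<'E'
from h import *
import cv2
delta((.405,-.37,.274),.1215)
c=vision.get_calibration("wrist"); a=vision.get_image("wrist")[:,:,::-1].copy()
b=[.5617,-.3516,.1215];print(proj("wrist",tf(b,[(-.103,.034,.266),(-.103,-.034,.266),(0,.034,.255),(0,-.034,.255)]),c)*1.5625)
cv2.imwrite("pics/w3.png",cv2.resize(a,(800,600),interpolation=cv2.INTER_CUBIC))
cv2.imwrite("pics/s3.png",cv2.resize(vision.get_image("scene")[:,:,::-1],(800,600),interpolation=cv2.INTER_CUBIC))
E
```

```text
time: 8.18
eef_pos: [0.4253, -0.0791, 0.3274]
tcp_rot: [0.707, 0.003, -0.004, -0.707]
ft_force: [0.1, 1.2, -6.3]
opening: 0.09
time: 9.77
eef_pos: [0.4101, -0.3527, 0.3276]
tcp_rot: [-0.706, -0.042, 0.043, 0.706]
ft_force: [0.1, -1.2, -5.8]
opening: 0.088
t 9.77 pos [ 0.4101 -0.3527  0.3276] yaw 0.1206 open 0.088 F [ 0.14 -1.22 -5.81]
tool shift cm [-0.72  5.36 -1.66] tooly [-0.001  0.001 -1.   ] spin -0.0009
[[509.34630686 296.77267407]
 [499.8278445  434.62102273]
 [731.05563269 290.22386714]
 [703.38803974 422.68297721]]
```

View pics/w3.png

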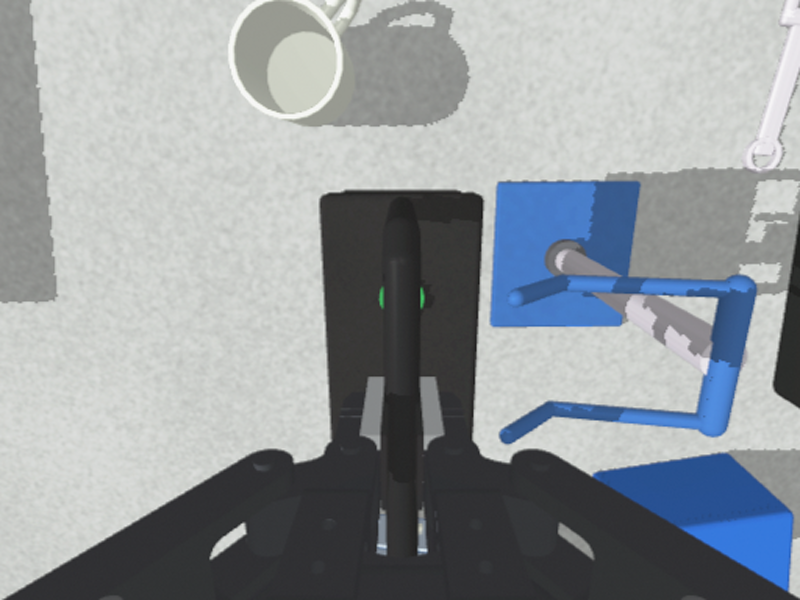

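View pics/s3.png

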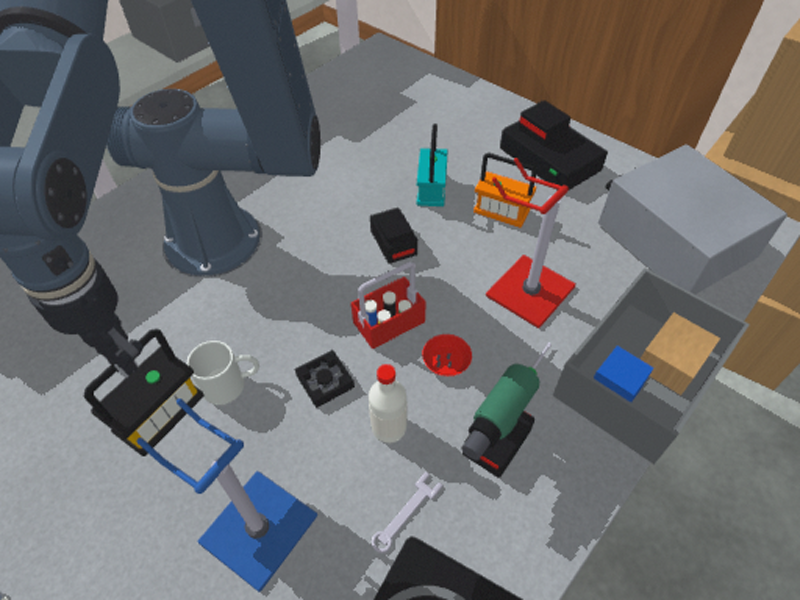

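The prong tips are at about (517,297) and (508,436), roughly 3 mm further in +x than the top-view estimate. I'll lower and align to the hook axis first.

```bash
python3 -m creep '[{"xyz":[0,0.6,-0.4],"gripper":-1,"spin":0},{"xyz":[0,1,-0.4],"gripper":-1,"spin":0},{"xyz":[0,1,-0.4],"gripper":-1,"spin":0},{"xyz":[0,1,-0.4],"gripper":-1,"spin":0},{"xyz":[0,1,-0.1],"gripper":-1,"spin":0},{"xyz":[0,0.8,0],"gripper":-1,"spin":0},{"xyz":[0,0,0],"gripper":-1,"spin":0},{"xyz":[0,0,0],"gripper":-1,"spin":0},{"xyz":[0,0,0],"gripper":-1,"spin":0}]'
python3 - <<'E'
from h import *
import cv2
delta((.4937,-.3598,.272),.1215)
a=vision.get_image("wrist")[:,:,::-1].copy()
cv2.imwrite("pics/w4.png",cv2.resize(a,(800,600),interpolation=cv2.INTER_CUBIC))
cv2.imwrite("pics/s4.png",cv2.resize(vision.get_image("scene")[190:370,20:260,::-1],(800,600),interpolation=cv2.INTER_CUBIC))
E
```

```text
time: 10.62
eef_pos: [0.4128, -0.3699, 0.274]
tcp_rot: [0.706, 0.043, -0.043, -0.706]
ft_force: [-0.7, -0.2, -5.3]
opening: 0.09
t 10.62 pos [ 0.4128 -0.3699  0.274 ] yaw 0.1214 open 0.090 F [-0.72 -0.16 -5.28]
tool shift cm [8.15 0.2  0.02] tooly [ 0. -0. -1.] spin -0.0001
```

View pics/w4.png

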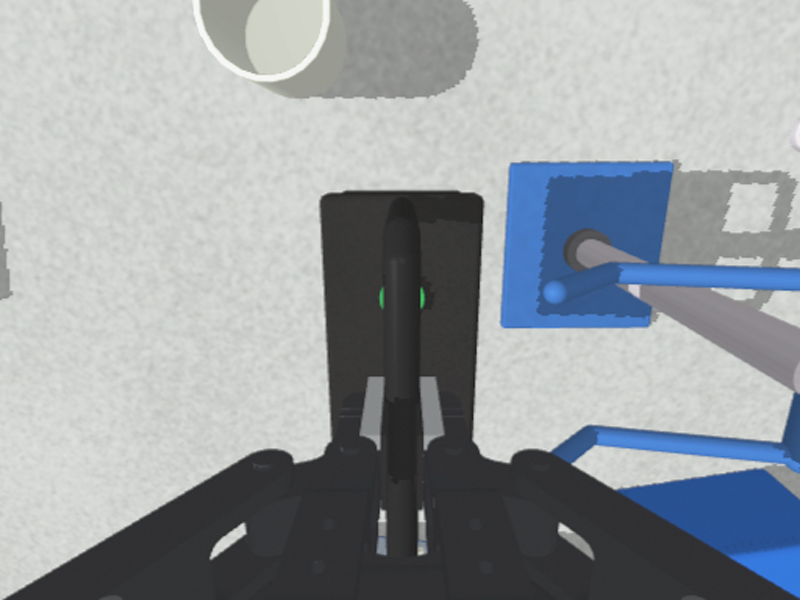

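View pics/s4.png

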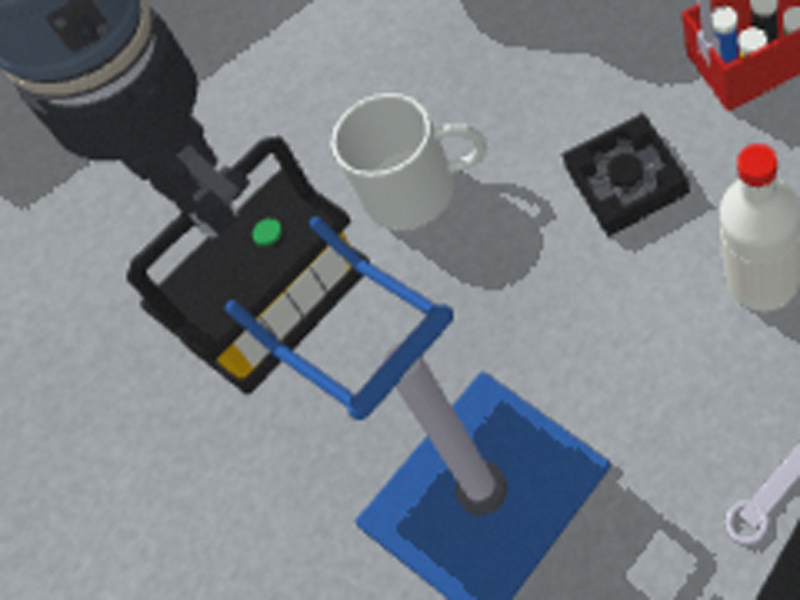

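```bash
python3 -m creep '[{"xyz":[0.4,0,0],"gripper":-1,"spin":0},{"xyz":[0.8,0.1,0],"gripper":-1,"spin":0},{"xyz":[0.9,0,0],"gripper":-1,"spin":0},{"xyz":[0.9,0,0],"gripper":-1,"spin":0},{"xyz":[0.9,0,0],"gripper":-1,"spin":0},{"xyz":[0.9,0,0],"gripper":-1,"spin":0},{"xyz":[0.9,0,0],"gripper":-1,"spin":0},{"xyz":[0.9,0,0],"gripper":-1,"spin":0},{"xyz":[0.9,0,0],"gripper":-1,"spin":0},{"xyz":[0.6,0,0],"gripper":-1,"spin":0},{"xyz":[0,0,0],"gripper":-1,"spin":0},{"xyz":[0,0,0],"gripper":-1,"spin":0},{"xyz":[0,0,0],"gripper":-1,"spin":0}]'
python3 - <<'E'
from h import *
import cv2
delta((.4937,-.3598,.2313),.1215)
a=vision.get_image("wrist")[:,:,::-1].copy()
cv2.imwrite("pics/w5.png",cv2.resize(a,(800,600),interpolation=cv2.INTER_CUBIC))
cv2.imwrite("pics/s5.png",cv2.resize(vision.get_image("scene")[190:370,20:260,::-1],(800,600),interpolation=cv2.INTER_CUBIC))
E
```

```text
time: 11.8
eef_pos: [0.4926, -0.3598, 0.2726]
tcp_rot: [-0.706, -0.043, 0.043, 0.706]
ft_force: [-0.7, -0.1, -4.9]
opening: 0.089
t 11.80 pos [ 0.4926 -0.3598  0.2726] yaw 0.1213 open 0.089 F [-0.68 -0.06 -4.91]
tool shift cm [ 0.12  4.13 -0.02] tooly [-0.001  0.    -1.   ] spin -0.0002
```

View pics/w5.png

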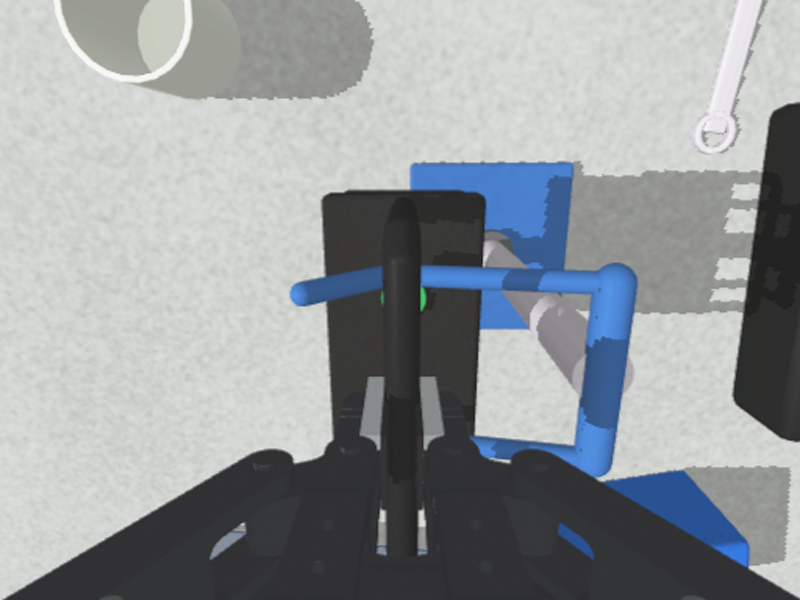

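View pics/s5.png

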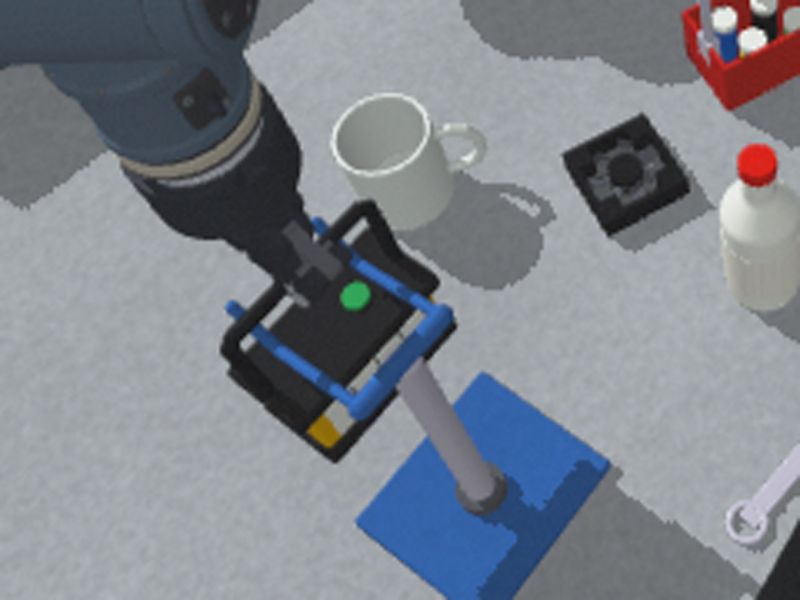

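Both prongs are inside the handle opening and the bar is above the valley. I'll lower it.

```bash
python3 -m creep '[{"xyz":[0.1,0.6,0],"gripper":-1,"spin":0},{"xyz":[0,0.8,0],"gripper":-1,"spin":0},{"xyz":[0,0.8,0],"gripper":-1,"spin":0},{"xyz":[0,0.7,0],"gripper":-1,"spin":0},{"xyz":[0,0.5,0],"gripper":-1,"spin":0},{"xyz":[0,0.4,0],"gripper":-1,"spin":0},{"xyz":[0,0.2,0],"gripper":-1,"spin":0},{"xyz":[0,0,0],"gripper":-1,"spin":0},{"xyz":[0,0,0],"gripper":-1,"spin":0},{"xyz":[0,0,0],"gripper":-1,"spin":0}]'
python3 - <<'E'
from h import *
import cv2
delta((.4937,-.3598,.2313),.1215)
a=vision.get_image("wrist")[:,:,::-1].copy()
cv2.imwrite("pics/w6.png",cv2.resize(a,(800,600),interpolation=cv2.INTER_CUBIC))
E
```

```text
time: 12.73
eef_pos: [0.4943, -0.36, 0.2332]
tcp_rot: [0.706, 0.043, -0.043, -0.706]
ft_force: [-0.4, -1.6, -5.4]
opening: 0.09
t 12.73 pos [ 0.4943 -0.36    0.2332] yaw 0.1213 open 0.090 F [-0.45 -1.59 -5.39]
tool shift cm [-0.06  0.19  0.03] tooly [ 0.001 -0.001 -1.   ] spin -0.0002
```

View pics/w6.png

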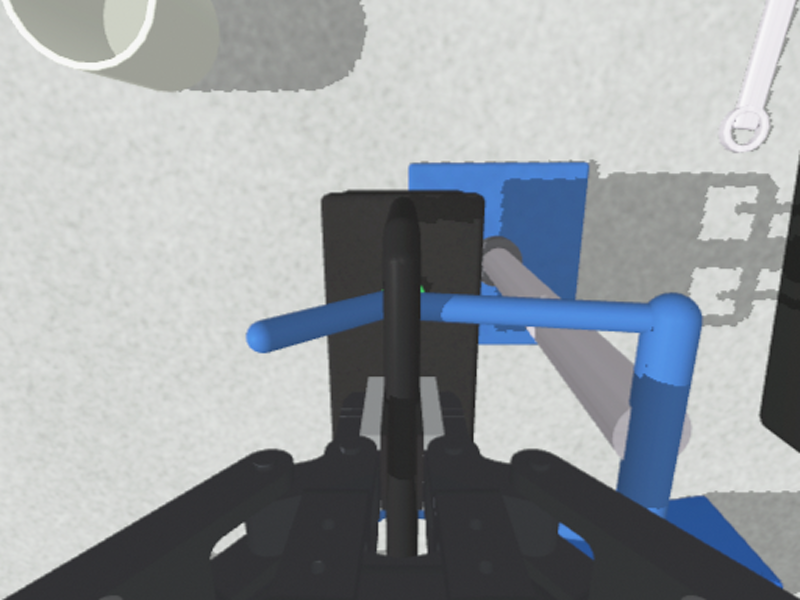

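The view nearly matches the original hang on the red hook, with the tip at about (262,335), but the load is not yet transferred. I'll go a little further down.

```bash
python3 -m creep '[{"xyz":[0,0.2,0],"gripper":-1,"spin":0},{"xyz":[0,0.15,0],"gripper":-1,"spin":0},{"xyz":[0,0,0],"gripper":-1,"spin":0},{"xyz":[0,0,0],"gripper":-1,"spin":0},{"xyz":[0,0,0],"gripper":-1,"spin":0}]'
```

```text
time: 13.2
eef_pos: [0.4946, -0.3603, 0.2313]
tcp_rot: [0.707, 0.044, -0.042, -0.705]
ft_force: [-2.4, 0.9, 4.9]
opening: 0.091
```

The bar is seated (force reversed). I'll open.

```bash
python3 -m creep '[{"xyz":[0,-0.1,0],"gripper":-0.6,"spin":0},{"xyz":[0,0,0],"gripper":-0.3,"spin":0},{"xyz":[0,0,0],"gripper":0,"spin":0},{"xyz":[0,0,0],"gripper":0.4,"spin":0},{"xyz":[0,0,0],"gripper":0.8,"spin":0},{"xyz":[0,0,0],"gripper":1,"spin":0},{"xyz":[0,0,0],"gripper":1,"spin":0},{"xyz":[0,0,0],"gripper":1,"spin":0},{"xyz":[0,0,0],"gripper":1,"spin":0},{"xyz":[0,0,0],"gripper":1,"spin":0}]'
python3 - <<'E'
from h import *
import cv2
delta((.4937,-.3598,.36),.1215)
a=vision.get_image("wrist")[:,:,::-1].copy()
cv2.imwrite("pics/w7.png",cv2.resize(a,(800,600),interpolation=cv2.INTER_CUBIC))
cv2.imwrite("pics/s7.png",cv2.resize(vision.get_image("scene")[190:370,20:260,::-1],(800,600),interpolation=cv2.INTER_CUBIC))
E
```

```text
time: 14.03
eef_pos: [0.494, -0.3598, 0.2303]
tcp_rot: [-0.706, -0.043, 0.043, 0.706]
ft_force: [0.3, -0.3, -1.0]
opening: 1.001
t 14.03 pos [ 0.494  -0.3598  0.2303] yaw 0.1212 open 1.001 F [ 0.26 -0.32 -1.01]
tool shift cm [ -0.03 -12.97   0.  ] tooly [-0.  0. -1.] spin -0.0003
```

View pics/w7.png

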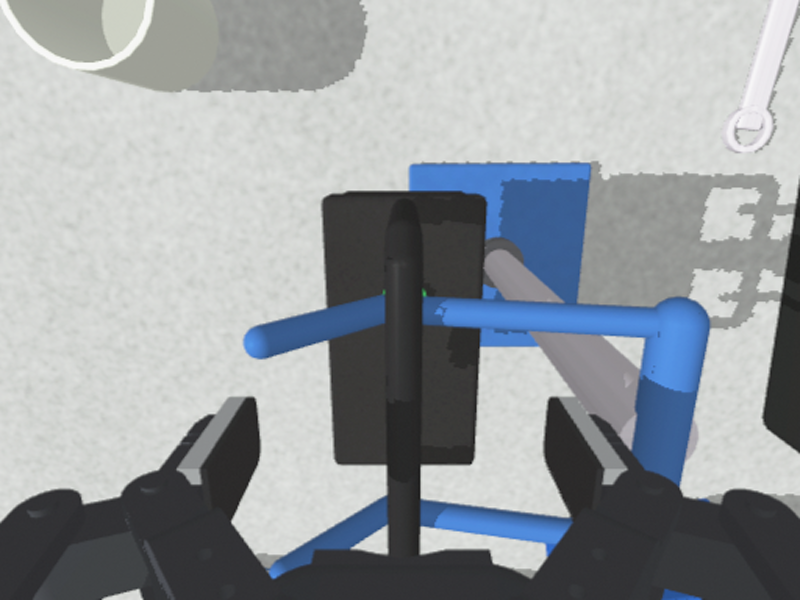

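View pics/s7.png

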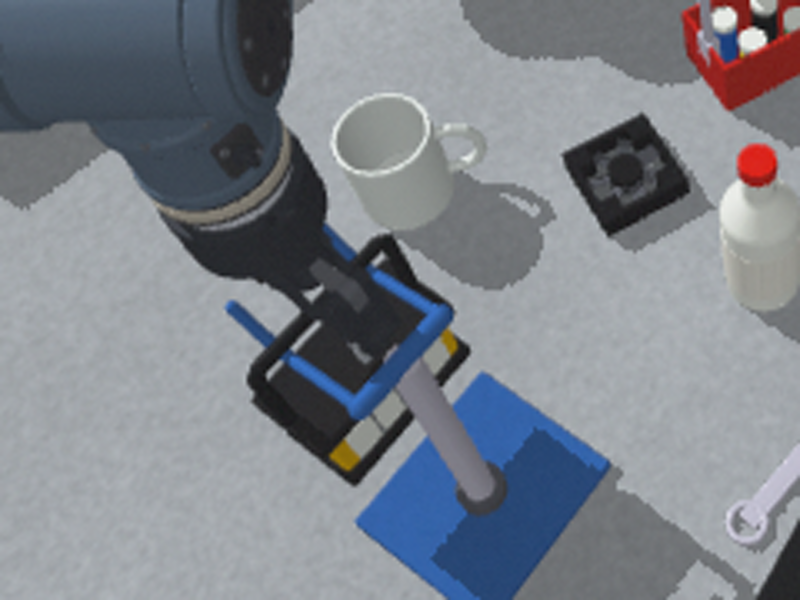

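The lamp hangs in the blue valley, released. I'll retreat straight up and then move to the caddy.

```bash
python3 -m creep '[{"xyz":[0,-0.8,0],"gripper":1,"spin":0},{"xyz":[0,-1.3,0],"gripper":1,"spin":0},{"xyz":[0,-1.8,0],"gripper":1,"spin":0},{"xyz":[0,-1.8,0],"gripper":1,"spin":0},{"xyz":[0,-1.8,0],"gripper":1,"spin":0},{"xyz":[0,-1.8,0],"gripper":1,"spin":0},{"xyz":[0,-1.8,0],"gripper":1,"spin":0},{"xyz":[0,-1.3,0],"gripper":1,"spin":0},{"xyz":[0,0,0],"gripper":1,"spin":0.07},{"xyz":[0,0,0],"gripper":1,"spin":0.07},{"xyz":[0,0,0],"gripper":1,"spin":0.07},{"xyz":[0,0,0],"gripper":1,"spin":0.07},{"xyz":[0,0,0],"gripper":1,"spin":0.07},{"xyz":[0,0,0],"gripper":1,"spin":0.07},{"xyz":[0,0,0],"gripper":1,"spin":0},{"xyz":[0,0,0],"gripper":1,"spin":0}]'
python3 - <<'E'
from h import *
delta((.45,.086,.36),-.298)
E
```

```text
time: 15.47
eef_pos: [0.494, -0.3598, 0.3549]
tcp_rot: [0.699, -0.104, 0.105, -0.699]
ft_force: [-0.5, 0.5, 0.2]
opening: 1.001
t 15.47 pos [ 0.494  -0.3598  0.3549] yaw -0.2969 open 1.001 F [-0.54  0.46  0.15]
tool shift cm [-17.25  -0.54  41.34] tooly [ 0. -0. -1.] spin 0.0011
```

```bash
python3 -m creep '[{"xyz":[-0.6,0,1.4],"gripper":1,"spin":0},{"xyz":[-1.1,0,2.7],"gripper":1,"spin":0},{"xyz":[-1.1,0,2.7],"gripper":1,"spin":0},{"xyz":[-1.1,0,2.7],"gripper":1,"spin":0},{"xyz":[-1.1,0,2.7],"gripper":1,"spin":0},{"xyz":[-1.1,0,2.7],"gripper":1,"spin":0},{"xyz":[-1.1,0,2.7],"gripper":1,"spin":0},{"xyz":[-1.1,0,2.7],"gripper":1,"spin":0},{"xyz":[-1.1,0,2.7],"gripper":1,"spin":0},{"xyz":[-1.1,0,2.7],"gripper":1,"spin":0},{"xyz":[-1.1,0,2.7],"gripper":1,"spin":0},{"xyz":[-1.1,0,2.7],"gripper":1,"spin":0},{"xyz":[-1.1,0,2.7],"gripper":1,"spin":0},{"xyz":[-1.1,0,2.7],"gripper":1,"spin":0},{"xyz":[-1.1,0,2.7],"gripper":1,"spin":0},{"xyz":[-1.25,0,2.14],"gripper":1,"spin":0},{"xyz":[0,0,0],"gripper":1,"spin":0},{"xyz":[0,0,0],"gripper":1,"spin":0},{"xyz":[0,0,0],"gripper":1,"spin":0}]'
python3 -m creep '[{"xyz":[0,1,0],"gripper":1,"spin":0},{"xyz":[0,2,0],"gripper":1,"spin":0},{"xyz":[0,2,0],"gripper":1,"spin":0},{"xyz":[0,2,0],"gripper":1,"spin":0},{"xyz":[0,2,0],"gripper":1,"spin":0},{"xyz":[0,1.5,0],"gripper":1,"spin":0},{"xyz":[0,0,0],"gripper":1,"spin":0},{"xyz":[0,0,0],"gripper":1,"spin":0},{"xyz":[0,0,0],"gripper":1,"spin":0}]'
python3 - <<'E'
from h import *
import cv2
delta((.45,.086,.1265),-.298)
c=vision.get_calibration("wrist"); a=vision.get_image("wrist")[:,:,::-1].copy()
print(proj("wrist",tf([.447,.0851,-.2982],[(0,.055,.145),(0,-.055,.145),(0,0,.145),(.038,.061,.066),(-.038,.061,.066)]),c)*1.5625)
cv2.imwrite("pics/w8.png",cv2.resize(a,(800,600),interpolation=cv2.INTER_CUBIC))
cv2.imwrite("pics/s8.png",cv2.resize(vision.get_image("scene")[:,:,::-1],(800,600),interpolation=cv2.INTER_CUBIC))
E
```

```text
time: 17.05
eef_pos: [0.451, 0.0857, 0.3546]
tcp_rot: [0.699, -0.104, 0.105, -0.699]
ft_force: [0.4, 0.4, -0.1]
opening: 0.998
time: 17.8
eef_pos: [0.4519, 0.0853, 0.2501]
tcp_rot: [-0.699, 0.105, -0.106, 0.699]
ft_force: [-0.2, 0.1, -0.1]
opening: 1.004
t 17.80 pos [0.4519 0.0853 0.2501] yaw -0.2998 open 1.004 F [-0.21  0.14 -0.09]
tool shift cm [-2.200e-01  1.236e+01  1.000e-02] tooly [ 0.002 -0.    -1.   ] spin -0.0018
[[388.95289731 202.11018946]
 [390.45403825 401.42469409]
 [389.75110393 308.09234839]
 [450.3792169  181.40233952]
 [332.6252483  181.43369805]]
```

View pics/w8.png

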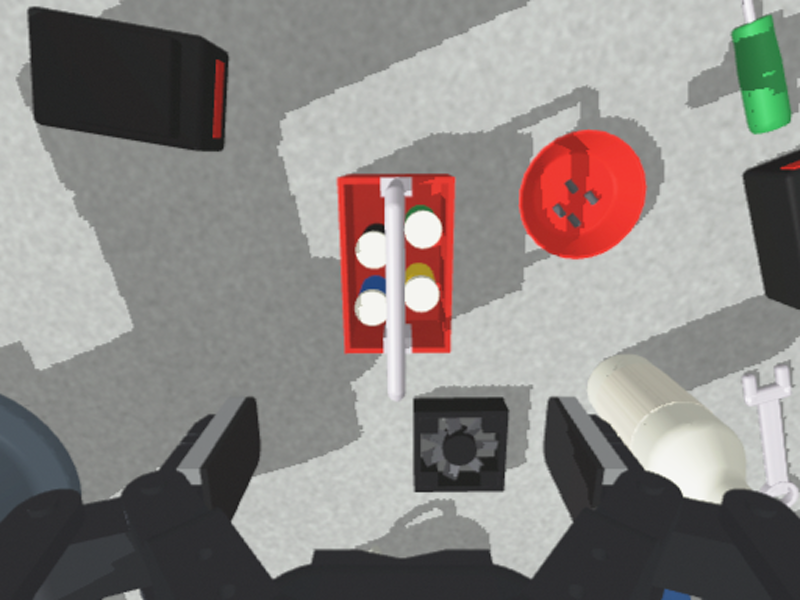

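View pics/s8.png

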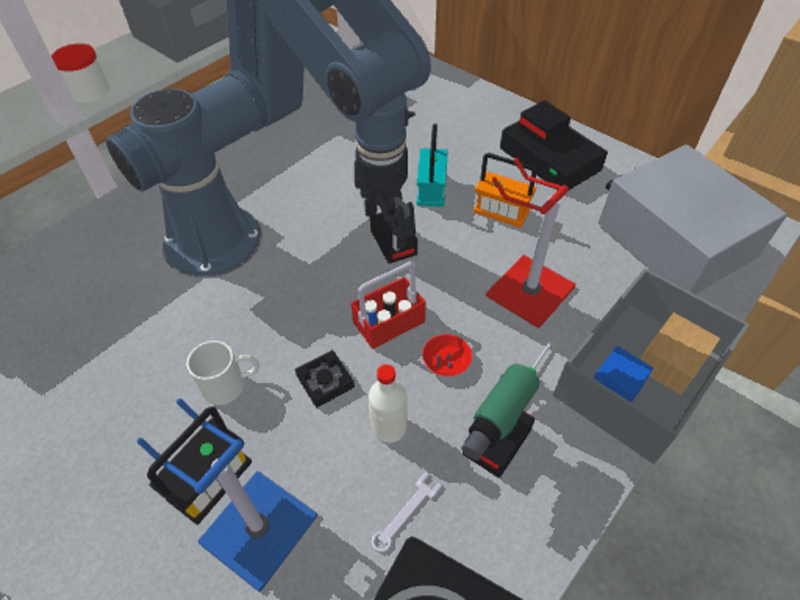

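The lamp hangs straight on the blue hook. The caddy bar at x≈396 is about 2.5 mm to -x of the finger midline. I'll descend.

```bash
python3 -m creep '[{"xyz":[-0.25,0.9,0],"gripper":1,"spin":0},{"xyz":[0,1.5,0],"gripper":1,"spin":0},{"xyz":[0,1.5,0],"gripper":1,"spin":0},{"xyz":[0,1.5,0],"gripper":1,"spin":0},{"xyz":[0,1.5,0],"gripper":1,"spin":0},{"xyz":[0,1.5,0],"gripper":1,"spin":0},{"xyz":[0,1.5,0],"gripper":1,"spin":0},{"xyz":[0,1.5,0],"gripper":1,"spin":0},{"xyz":[0,0.9,0],"gripper":1,"spin":0},{"xyz":[0,0,0],"gripper":1,"spin":0},{"xyz":[0,0,0],"gripper":1,"spin":0},{"xyz":[0,0,0],"gripper":1,"spin":0}]'
python3 - <<'E'
from h import *
import cv2
delta((.45,.086,.1265),-.298)
a=vision.get_image("wrist")[:,:,::-1].copy()
cv2.imwrite("pics/w9.png",cv2.resize(a,(800,600),interpolation=cv2.INTER_CUBIC))
E
```

```text
time: 18.9
eef_pos: [0.4493, 0.0868, 0.1271]
tcp_rot: [-0.699, 0.104, -0.106, 0.699]
ft_force: [-0.5, -0.3, -0.5]
opening: 0.999
t 18.90 pos [0.4493 0.0868 0.1271] yaw -0.2986 open 0.999 F [-0.5  -0.34 -0.45]
tool shift cm [ 0.09  0.06 -0.05] tooly [ 0.002 -0.    -1.   ] spin -0.0006
```

View pics/w9.png

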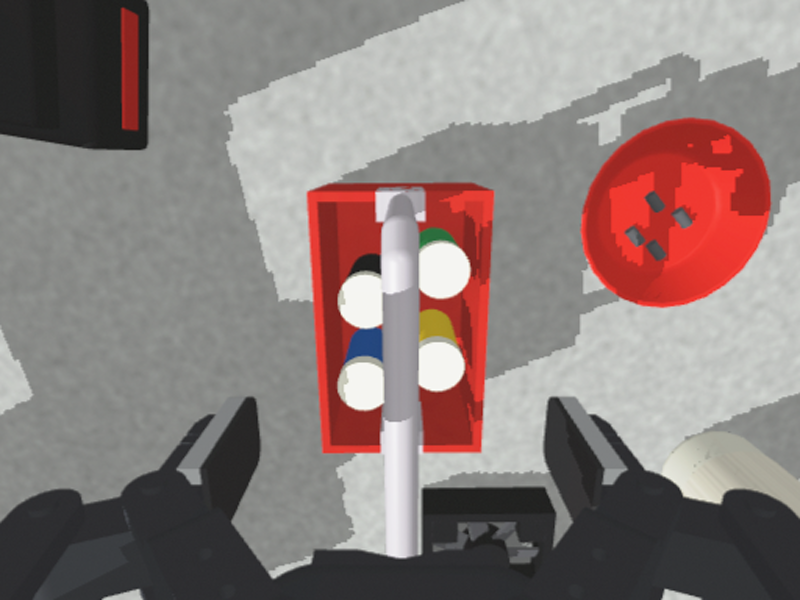

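The bar is centred (x≈401). I'll close and lift.

```bash
python3 -m creep '[{"xyz":[0,0.05,0],"gripper":-1,"spin":0},{"xyz":[0,0,0],"gripper":-1,"spin":0},{"xyz":[0,0,0],"gripper":-1,"spin":0},{"xyz":[0,0,0],"gripper":-1,"spin":0},{"xyz":[0,0,0],"gripper":-1,"spin":0},{"xyz":[0,0,0],"gripper":-1,"spin":0},{"xyz":[0,0,0],"gripper":-1,"spin":0},{"xyz":[0,0,0],"gripper":-1,"spin":0},{"xyz":[0,0,0],"gripper":-1,"spin":0},{"xyz":[0,0,0],"gripper":-1,"spin":0}]' 70
python3 -m creep '[{"xyz":[0,-0.5,0],"gripper":-1,"spin":0},{"xyz":[0,-1,0],"gripper":-1,"spin":0},{"xyz":[0,-1.3,0],"gripper":-1,"spin":0},{"xyz":[0,-1.3,0],"gripper":-1,"spin":0},{"xyz":[0,-1.3,0],"gripper":-1,"spin":0},{"xyz":[0,-1.3,0],"gripper":-1,"spin":0},{"xyz":[0,-1.3,0],"gripper":-1,"spin":0},{"xyz":[0,-1.3,0],"gripper":-1,"spin":0},{"xyz":[0,-1.3,0],"gripper":-1,"spin":0},{"xyz":[0,-1.3,0],"gripper":-1,"spin":0},{"xyz":[0,-1.3,0],"gripper":-1,"spin":0},{"xyz":[0,-1,0],"gripper":-1,"spin":0},{"xyz":[0,-0.5,0],"gripper":-1,"spin":0},{"xyz":[0,0,0],"gripper":-1,"spin":0},{"xyz":[0,0,0],"gripper":-1,"spin":0}]'
python3 - <<'E'
from h import *
import cv2
delta((.448,.3327,.272),.0142)
cv2.imwrite("pics/s10.png",cv2.resize(vision.get_image("scene")[:,:,::-1],(800,600),interpolation=cv2.INTER_CUBIC))
E
```

```text
time: 19.78
eef_pos: [0.4488, 0.0867, 0.126]
tcp_rot: [0.699, -0.105, 0.105, -0.699]
ft_force: [0.9, -0.7, 3.0]
opening: 0.092
time: 21.03
eef_pos: [0.4477, 0.0869, 0.2724]
tcp_rot: [0.699, -0.106, 0.105, -0.699]
ft_force: [-0.4, 1.2, -2.7]
opening: 0.093
t 21.03 pos [0.4477 0.0869 0.2724] yaw -0.2987 open 0.093 F [-0.36  1.23 -2.67]
tool shift cm [-7.21  0.05 23.5 ] tooly [-0.001  0.    -1.   ] spin -0.3129
```

View pics/s10.png

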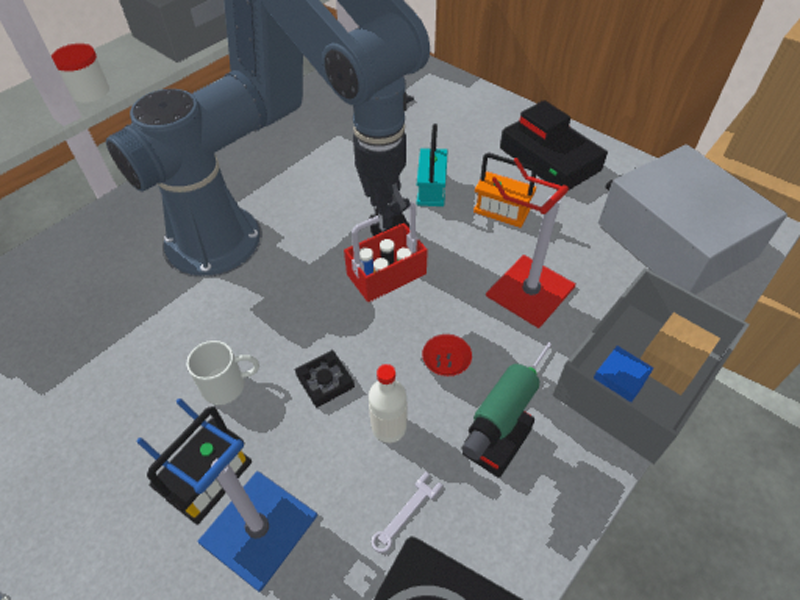

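```bash
python3 -m creep '[{"xyz":[0,-0.6,0],"gripper":-1,"spin":-0.0447},{"xyz":[0,-0.6,0],"gripper":-1,"spin":-0.0447},{"xyz":[0,-0.6,0],"gripper":-1,"spin":-0.0447},{"xyz":[0,-0.6,0],"gripper":-1,"spin":-0.0447},{"xyz":[0,-0.6,0],"gripper":-1,"spin":-0.0447},{"xyz":[0,0,0],"gripper":-1,"spin":-0.0447},{"xyz":[0,0,0],"gripper":-1,"spin":-0.0447},{"xyz":[0.02,0,0.8],"gripper":-1,"spin":0},{"xyz":[0.03,0,1.6],"gripper":-1,"spin":0},{"xyz":[0.03,0,2.2],"gripper":-1,"spin":0},{"xyz":[0.03,0,2.2],"gripper":-1,"spin":0},{"xyz":[0.03,0,2.2],"gripper":-1,"spin":0},{"xyz":[0.03,0,2.2],"gripper":-1,"spin":0},{"xyz":[0.03,0,2.2],"gripper":-1,"spin":0},{"xyz":[0.03,0,2.2],"gripper":-1,"spin":0},{"xyz":[0.03,0,2.2],"gripper":-1,"spin":0},{"xyz":[0.03,0,2.2],"gripper":-1,"spin":0},{"xyz":[0.03,0,2.2],"gripper":-1,"spin":0},{"xyz":[0.03,0,1.6],"gripper":-1,"spin":0},{"xyz":[0,0,0.8],"gripper":-1,"spin":0}]'
python3 -m creep '[{"xyz":[0,0,0],"gripper":-1,"spin":0},{"xyz":[0,0,0],"gripper":-1,"spin":0},{"xyz":[0,0,0],"gripper":-1,"spin":0}]'
python3 - <<'E'
from h import *
import cv2
delta((.5472,.3337,.272),.0142)
c=vision.get_calibration("wrist"); a=vision.get_image("wrist")[:,:,::-1].copy()
r=[.6155,.3348,.0142];print(proj("wrist",tf(r,[(-.103,.034,.266),(-.103,-.034,.266),(0,.034,.255),(0,-.034,.255)]),c)*1.5625)
cv2.imwrite("pics/w11.png",cv2.resize(a,(800,600),interpolation=cv2.INTER_CUBIC))
E
```

```text
time: 22.75
eef_pos: [0.4475, 0.3352, 0.3016]
tcp_rot: [-0.707, -0.005, 0.006, 0.707]
ft_force: [0.7, 0.1, -2.0]
opening: 0.086
time: 23.0
eef_pos: [0.4481, 0.3319, 0.3023]
tcp_rot: [0.708, 0.004, -0.005, -0.707]
ft_force: [-0.5, -0.6, -2.6]
opening: 0.09
t 23.00 pos [0.4481 0.3319 0.3023] yaw 0.0135 open 0.090 F [-0.55 -0.61 -2.58]
tool shift cm [9.92 3.02 0.05] tooly [-0.001 -0.001 -1.   ] spin -0.0007
[[571.82346127 269.90258396]
 [554.54576897 430.30828969]
 [824.13468738 263.84069226]
 [783.53148136 417.00789178]]
```

View pics/w11.png

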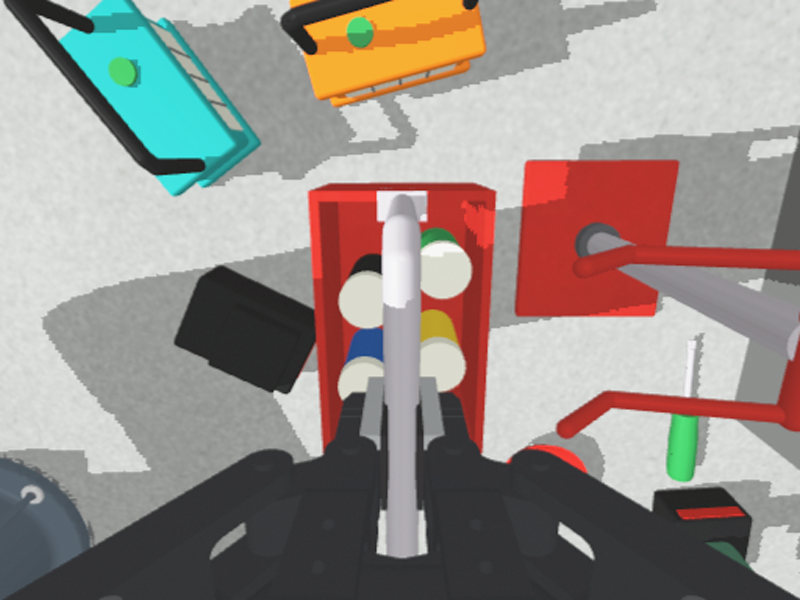

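```bash
python3 -m creep '[{"xyz":[0,0.8,0],"gripper":-1,"spin":0},{"xyz":[0,1.2,0.05],"gripper":-1,"spin":0},{"xyz":[0,1,0],"gripper":-1,"spin":0},{"xyz":[0,0,0],"gripper":-1,"spin":0},{"xyz":[0,0,0],"gripper":-1,"spin":0},{"xyz":[0.5,0,0],"gripper":-1,"spin":0},{"xyz":[0.9,0,0],"gripper":-1,"spin":0},{"xyz":[1,0,0],"gripper":-1,"spin":0},{"xyz":[1,0,0],"gripper":-1,"spin":0},{"xyz":[1,0,0],"gripper":-1,"spin":0},{"xyz":[1,0,0],"gripper":-1,"spin":0},{"xyz":[1,0,0],"gripper":-1,"spin":0},{"xyz":[1,0,0],"gripper":-1,"spin":0},{"xyz":[1,0,0],"gripper":-1,"spin":0},{"xyz":[0.9,0,0],"gripper":-1,"spin":0},{"xyz":[0.6,0,0],"gripper":-1,"spin":0},{"xyz":[0,0,0],"gripper":-1,"spin":0},{"xyz":[0,0,0],"gripper":-1,"spin":0},{"xyz":[0,0,0],"gripper":-1,"spin":0}]'
python3 - <<'E'
from h import *
import cv2
delta((.5472,.3337,.2312),.0142)
a=vision.get_image("wrist")[:,:,::-1].copy()
cv2.imwrite("pics/w12.png",cv2.resize(a,(800,600),interpolation=cv2.INTER_CUBIC))
cv2.imwrite("pics/s12.png",cv2.resize(vision.get_image("scene")[60:240,190:430,::-1],(800,600),interpolation=cv2.INTER_CUBIC))
E
```

```text
time: 24.63
eef_pos: [0.5468, 0.3347, 0.2726]
tcp_rot: [0.707, 0.005, -0.005, -0.707]
ft_force: [0.8, -0.5, -2.9]
opening: 0.09
t 24.63 pos [0.5468 0.3347 0.2726] yaw 0.0144 open 0.090 F [ 0.84 -0.53 -2.92]
tool shift cm [ 0.04  4.14 -0.1 ] tooly [-0.001 -0.    -1.   ] spin 0.0002
```

View pics/w12.png

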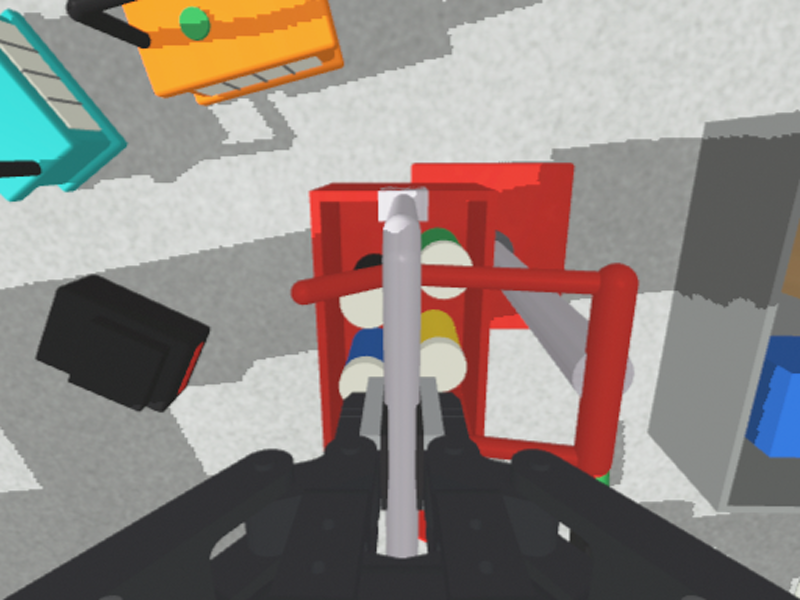

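View pics/s12.png

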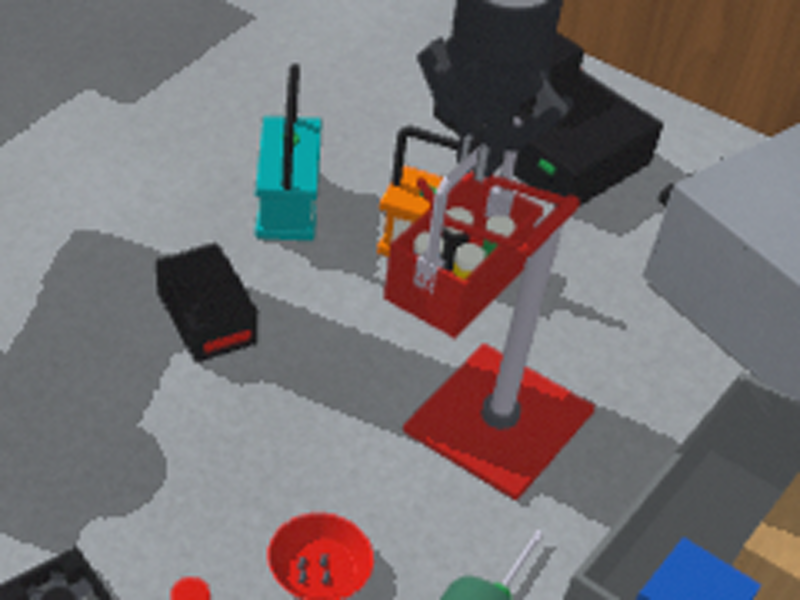

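Same geometry as the blue approach: the prongs are inside the opening and the caddy is level. I'll lower it.

```bash
python3 -m creep '[{"xyz":[0.05,0.6,-0.08],"gripper":-1,"spin":0},{"xyz":[0,0.8,0],"gripper":-1,"spin":0},{"xyz":[0,0.8,0],"gripper":-1,"spin":0},{"xyz":[0,0.7,0],"gripper":-1,"spin":0},{"xyz":[0,0.5,0],"gripper":-1,"spin":0},{"xyz":[0,0.4,0],"gripper":-1,"spin":0},{"xyz":[0,0.2,0],"gripper":-1,"spin":0},{"xyz":[0,0.2,0],"gripper":-1,"spin":0},{"xyz":[0,0.1,0],"gripper":-1,"spin":0},{"xyz":[0,0,0],"gripper":-1,"spin":0},{"xyz":[0,0,0],"gripper":-1,"spin":0},{"xyz":[0,0,0],"gripper":-1,"spin":0}]'
python3 - <<'E'
from h import *
import cv2
delta((.5472,.3337,.2312),.0142)
a=vision.get_image("wrist")[:,:,::-1].copy()
cv2.imwrite("pics/w13.png",cv2.resize(a,(800,600),interpolation=cv2.INTER_CUBIC))
E
```

```text
time: 25.73
eef_pos: [0.548, 0.3339, 0.2306]
tcp_rot: [-0.707, -0.005, 0.005, 0.707]
ft_force: [-3.1, -1.3, 2.4]
opening: 0.088
t 25.73 pos [0.548  0.3339 0.2306] yaw 0.0143 open 0.088 F [-3.12 -1.31  2.41]
tool shift cm [-0.08 -0.06 -0.02] tooly [ 0.001  0.    -1.   ] spin 0.0001
```

View pics/w13.png

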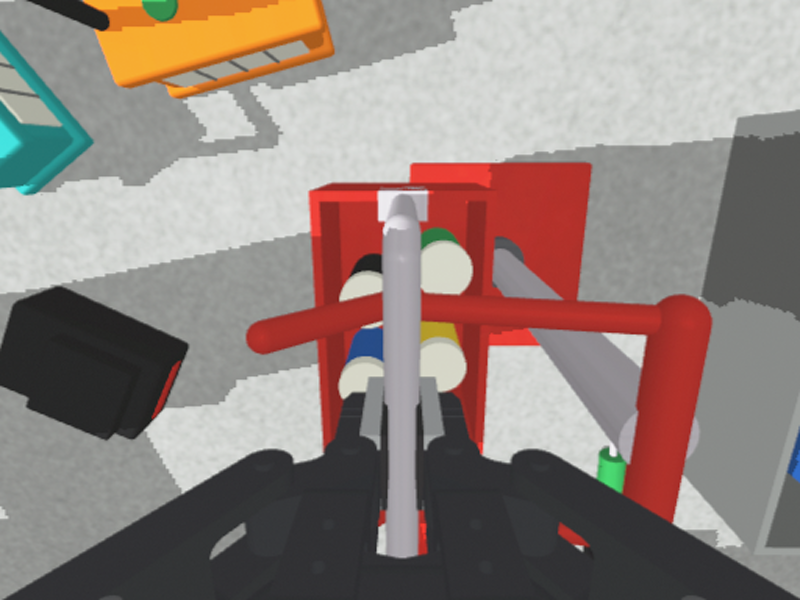

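The bar is seated in the red valley and the load is on the hook (Fz +2.4). I'll release and retreat straight up.

```bash
python3 -m creep '[{"xyz":[0,-0.05,0],"gripper":-0.6,"spin":0},{"xyz":[0,0,0],"gripper":-0.3,"spin":0},{"xyz":[0,0,0],"gripper":0,"spin":0},{"xyz":[0,0,0],"gripper":0.4,"spin":0},{"xyz":[0,0,0],"gripper":0.8,"spin":0},{"xyz":[0,0,0],"gripper":1,"spin":0},{"xyz":[0,0,0],"gripper":1,"spin":0},{"xyz":[0,0,0],"gripper":1,"spin":0},{"xyz":[0,0,0],"gripper":1,"spin":0},{"xyz":[0,0,0],"gripper":1,"spin":0}]'
python3 -m creep '[{"xyz":[0,-0.8,0],"gripper":1,"spin":0},{"xyz":[0,-1.3,0],"gripper":1,"spin":0},{"xyz":[0,-1.8,0],"gripper":1,"spin":0},{"xyz":[0,-1.8,0],"gripper":1,"spin":0},{"xyz":[0,-1.8,0],"gripper":1,"spin":0},{"xyz":[0,-1.8,0],"gripper":1,"spin":0},{"xyz":[0,-1.8,0],"gripper":1,"spin":0},{"xyz":[0,-1.3,0],"gripper":1,"spin":0},{"xyz":[0,0,0],"gripper":1,"spin":0},{"xyz":[0,0,0],"gripper":1,"spin":0},{"xyz":[0,0,0],"gripper":1,"spin":0},{"xyz":[0,0,0],"gripper":1,"spin":0},{"xyz":[0,0,0],"gripper":1,"spin":0},{"xyz":[0,0,0],"gripper":1,"spin":0}]'
python3 - <<'E'
from h import *
import cv2
cv2.imwrite("pics/w14.png",cv2.resize(vision.get_image("wrist")[:,:,::-1],(800,600),interpolation=cv2.INTER_CUBIC))
cv2.imwrite("pics/s14.png",cv2.resize(vision.get_image("scene")[:,:,::-1],(800,600),interpolation=cv2.INTER_CUBIC))
E
```

```text
time: 26.62
eef_pos: [0.5479, 0.334, 0.2303]
tcp_rot: [-0.707, -0.005, 0.005, 0.707]
ft_force: [0.2, 0.6, 0.2]
opening: 1.001
time: 27.78
eef_pos: [0.5476, 0.3338, 0.3532]
tcp_rot: [0.707, 0.004, -0.006, -0.707]
ft_force: [0.1, 1.1, 0.0]
opening: 1.0
```

View pics/w14.png

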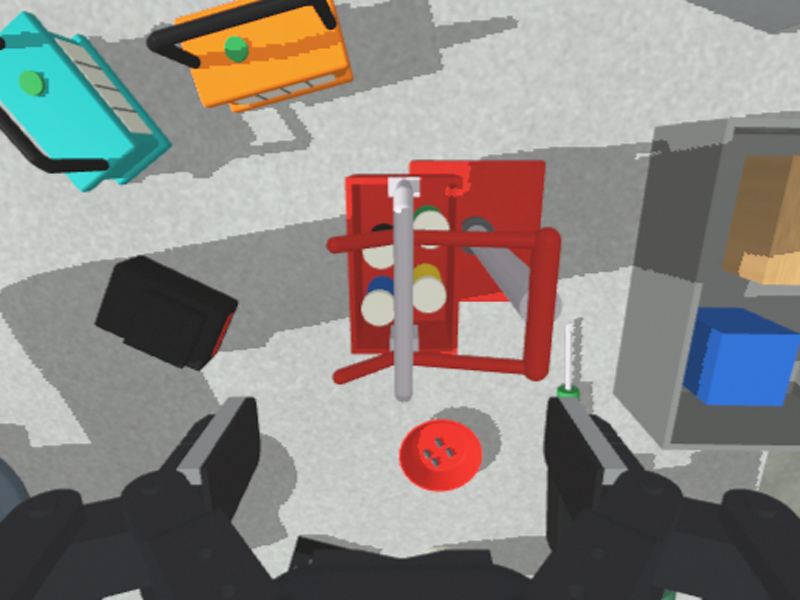

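View pics/s14.png

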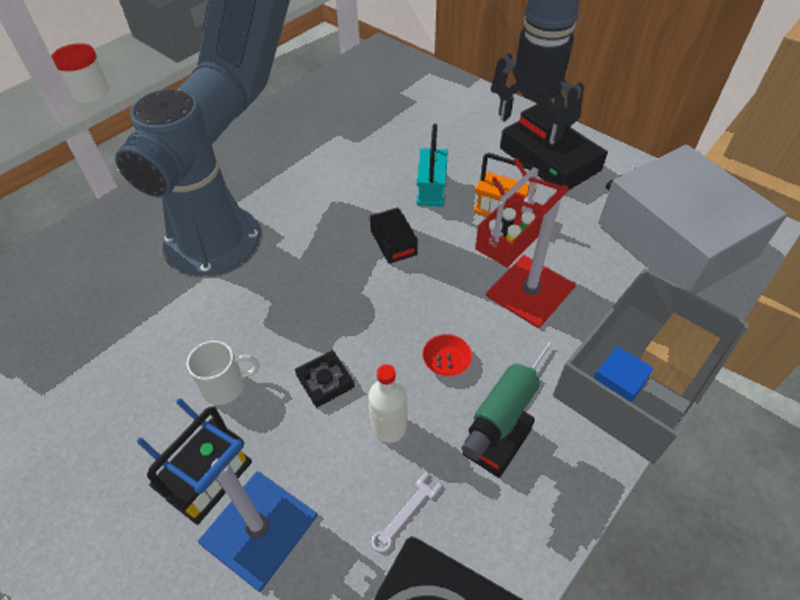

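Both hang straight in their valleys and the bystanders look unmoved. One check that everything is still, then I hand in.

```bash
python3 -m creep '[{"xyz":[0,0,0],"gripper":1,"spin":0},{"xyz":[0,0,0],"gripper":1,"spin":0},{"xyz":[0,0,0],"gripper":1,"spin":0},{"xyz":[0,0,0],"gripper":1,"spin":0},{"xyz":[0,0,0],"gripper":1,"spin":0},{"xyz":[0,0,0],"gripper":1,"spin":0},{"xyz":[0,0,0],"gripper":1,"spin":0},{"xyz":[0,0,0],"gripper":1,"spin":0},{"xyz":[0,0,0],"gripper":1,"spin":0},{"xyz":[0,0,0],"gripper":1,"spin":0},{"xyz":[0,0,0],"gripper":1,"spin":0},{"xyz":[0,0,0],"gripper":1,"spin":0}]' >/dev/null
python3 - <<'E'
from h import *
a=vision.get_image("scene").astype(int)
for i in range(4): b=vision.get_image("scene").astype(int)
d=np.abs(a-b).max(2)
print("lamp",d[250:340,90:165].max(),"caddy",d[100:175,300:365].max(),"bg",d[350:,:].max())
order.hand_in()
print(ctrl.get_state()["time"])
E
```

```text
lamp 11 caddy 11 bg 8
the job is handed in; nothing more can be done
the job is handed in; nothing more can be done
```

I hung the lamp on the blue hook first, then the red caddy on the red hook, and handed the job in at about 29 s of the 72 s allowed.

- **Seating:** the last scene and wrist pictures show the caddy's bar in the valley behind both red prong tips, hanging straight. The lamp's bar was in the blue valley in the wrist picture taken at release, and the last scene picture still shows it hanging straight there.
- **Let go:** the gripper is open and raised clear above the red hook, and the wrist force had dropped to about noise level (1 N) after each release.
- **Still:** two scene pictures about 0.2 s apart, taken just before handing in, differ around the lamp and caddy by about as much as the background noise (11 versus 8 grey levels).
- **Bystanders and look-alikes:** they look unmoved by eye in the last scene picture, but I did not measure this.
- **Disagreement:** the top and wrist cameras differed by 3–4 mm in x. I followed the wrist view when grasping and placing, and both bars seated without trouble.

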